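# Shut the panel carrier and hold the miniature up to the inspection camera

## Task

Press the raised metal keeper bar of the loaded picture carrier fully down while the carrier stands in its wooden dock; then lift that carrier out by its header and hold it in the air in front of the inspection camera: upright, picture side square to the lens, the picture's centre on the lens axis and 12 cm from the lens. The program finishes while the gripper is still holding it there, steady; do not put it down, do not touch the camera, and leave the spare carrier and the other things on the table where they are.

Things in the scene. Friction and masses are not known exactly. Their poses are not given: they have to be found in the camera images.
- carrier: Loaded carrier: upright light-wood frame 18 mm thick (its x), 110 wide (y), 116 high (z), about 0.24 kg, holding a painted panel 86 x 70 mm. Loose; its foot stands 20 mm deep in its dock's groove and comes out straight up. Origin: centre of its underside, 8 mm above the table when docked. The picture side looks along its -x (at the start roughly towards the robot); the +x side is bare plywood.
- keeper (a joint): Keeper bar of the loaded carrier (aluminium, 8 x 96 x 16 mm), hinged at the carrier's +y end: hinge along x at y = +47, height 110 mm. 0 = fully down in the header's slot, against a stop, its top at height 122 mm (6 mm above the header). Grows as the free end swings up; starts at 0.45 to 0.85 rad. The hinge's friction (0.04 N m) keeps it where left; a straight push down on the bar shuts it.
- keeper_tip (a point): Middle of the free end of the keeper bar, 94 mm from the hinge line.
- panel_mid (a point): Centre of the picture, on its painted surface: at carrier x = -3 mm, y = 0, height 51 mm; axes as the carrier's.
- header_top (a point): Centre of the top of the carrier's header, 116 mm above its underside. The header is the top 30 mm of the frame: two strips over the full width, together 18 mm across in x, with a 10 mm slot between them for the keeper. Grip the header from above across its 18 mm, in the middle of its width.
- dock_a: The loaded carrier's dock, fixed: a dark wooden block 60 x 142 x 28 mm (x, y, z) with a groove along its y in which the carrier stands, groove floor 8 mm above the table. Origin: centre of its underside.
- dock_b: The spare carrier's dock, fixed, the same as dock_a. The two docks may change places from start to start.
- spare_carrier: The spare carrier, standing loose in dock_b: the same size and form as the loaded one but empty (one can look through it) and with its keeper down. Origin: centre of its underside. To be left alone.
- inspection_camera: Inspection camera on a fixed stand at the right of the table: steel base plate 100 x 110 mm, a post 237 mm high, a grey housing 52 x 56 x 48 mm with a black lens barrel. The lens axis is level, 220 mm above the table. Origin: on the table below the housing; it looks along its own -x. The barrel's front is 60 mm ahead of the origin, the post 45 mm behind it.
- lens (a point): Centre of the front of the lens, 60 mm ahead (-x) of the camera's origin, height 220 mm; axes as the camera's.
- view_point (a point): The point on the lens axis 120 mm in front of the lens, height 220 mm, where the picture's centre belongs; axes as the camera's: its -x points away from the lens, z up. The picture looks at the lens when the carrier's -x points along the camera's +x.
- medium_bottle: White plastic bottle with grey cap, 39 mm across, 94 mm high, standing, origin at the centre of its underside. Leave alone.
- tape_roll: Roll of tan tape, 100 mm across, 25 mm high, lying flat, origin at the centre of its underside. Leave alone.
- paint_tube: White paint tube with white cap, 40 x 106 x 26 mm (long along its y), lying, origin at the centre of its underside. Leave alone.
- marker: White marker pen with black cap, 17 x 135 x 16 mm (long along its y), lying, origin at the centre of its underside. Leave alone.
- jar_lid: Beige metal jar lid, 69 mm across, 12 mm high, lying, origin at the centre of its underside. Leave alone.
- staple_gun: Grey and red staple gun, 26 x 183 x 98 mm (long along its y), standing on its base, origin at the centre of its underside. Leave alone.

How it is judged:
On the way, in this order (a step that is already met when the one before it is completed fails the run):
1. the keeper is fully down while the carrier still stands in its dock (value of joint keeper below 0.06 rad and horizontal distance between carrier and dock_a below 0.006 m and height (world z) of carrier below 0.014 m), for 0.2 s.
2. the carrier is lifted clear of its dock, keeper still down (value of joint keeper below 0.08 rad and height (world z) of carrier above 0.045 m and contact force between the fingers and carrier above 1 N), for 0.1 s.
At the end, for the whole second after the job is handed in: The gripper holds the loaded carrier still in the air, carried by nothing else: picture centre within 20 mm of the point 120 mm in front of the lens, picture side towards the lens and square to it within 0.15 rad, upright within 0.12 rad, keeper down (under 0.08 rad) (distance between panel_mid and view_point below 0.02 m and angle between the x axis of carrier and the x axis of inspection_camera, either way round below 0.15 rad and angle between carrier's own z axis and vertical below 0.12 rad and x of lens in the frame of carrier between -0.2 and -0.09 m and value of joint keeper below 0.08 rad and contact force between the fingers and carrier above 1 N and contact force between carrier and inspection_camera below 0.1 N and contact force between carrier and spare_carrier below 0.1 N and contact force between carrier and dock_a below 0.1 N and linear speed of carrier below 0.02 m/s and angular speed of carrier below 0.1 rad/s); the arm keeps its last pose, push and grip.
It fails at once if the inspection camera is touched (over 2 N) (contact force between inspection_camera and anything else above 2 N).
It fails at once if the spare carrier is shifted by more than 10 mm (distance of spare_carrier from where it was at the start of the episode above 0.01 m).
It fails at once if another thing on the table is shifted by more than 20 mm (distance of any of medium_bottle, tape_roll, paint_tube, marker, jar_lid, staple_gun from where it was at the start of the episode above 0.02 m).
It also fails if it takes over 43 s, if anything falls off the work surface, if the arm or the gripper's body presses on something with over 40 N, if the wrist force passes 120 N, or if a joint passes its speed limit or range.

## Robot

A 6-joint arm with a two-finger parallel gripper is mounted at the origin on a cart in front of the work surface, level with it; the furniture and walls round the work are solid. World frame = base frame: x ahead of the robot, y to its left, z up, the work surface at z = 0. Lengths are in m, angles in rad, forces in N, time in s.
With the tool pointing down it reaches from about 0.375 to 0.925 m from the base axis. Payload 5.7 kg.
Tool frame: the origin (TCP) lies at the very end of the fingers, on their centre line; the grasp point (between the pads) lies grip_point_offset behind it (grip_point_offset is the distance from the TCP to the grasp point, in m); z points along the fingers, y is the line along which they close (so a half turn about z gives the same grasp; the last joint's range is limited). The gripper opens to 88 mm and grips with 3 to 60 N. Pads are 20 mm wide; open, the fingers measure 115 mm over their backs; the gripper's body (75 mm by 178 mm) begins 61 mm behind the grasp point.
Start: joints at [-1.24, 0.359, 1.51, -0, 1.272, -0.115], TCP at [0.259, -0.541, 0.223] pointing down, gripper open.
Joint ranges: [-2.97, 2.97], [-1.01, 2.36], [0.21, 2.38], [-0.96, 4.11], [0.2, 2.71], [-2.98, 2.98]. Speed limits (rad/s): [2.39, 2.39, 3.14, 3.14, 3.14, 3.14].

## Interface

Orientations are given as a unit quaternion [x, y, z, w].
In Python, from plant import sense, snapshot, get_calibration, close_job, grip_point_offset gives the robot as it stands.
- The arm moves only by the tool play_rows, never from a script. Its argument "series" is a list of rows, each an object with "fingers": the opening, from 0 (shut) to 1 (fully open); "xyz": the shift along the tool's x, y, z in cm, a list of three; "roll": the turn about the tool's z in units of 5 degrees (1.0 is 5 degrees). A call has 1 to 8 rows; each row is the pose to reach, as a shift and turn from the pose commanded when the call began, along the tool's axes at that moment; what a row does not reach only later rows make up. A row lasts 1/12 s, in which the tool goes at most 41.7 mm and 7.16 degrees, less where a joint would pass 70% of its speed; a pose out of reach is approached as far as the arm can. A call with a gripper value outside its range is refused whole. The fingers move at their own pace and stop on an object; "squeeze" is the grip in N (left out, the last holds). Time passes only in rows, so rows that repeat a pose let the fingers close. It gives the time, the measured TCP pose, the force, the opening and the grip force at its end, in the units of the state.
- sense(): the state, without advancing time (a new reading comes with each control period).
- snapshot(name): name is "scene" or "top"; returns (picture, depth): 400x640x3 uint8, red, green, blue; 400x640 float32, m along the optical axis (not along the pixel's ray), 0 where there is no reading.
- get_calibration(name): a dict with "intrinsics" (3x3 intrinsics, pixels), "R" (3x3) and "t" (3): a world point X has camera coordinates R X + t. Camera axes: x right, y down, z forward; pixel columns grow to the right and rows downward; lengths in m; the calibration is good to about 2 mm. A picture is of the moment at which its call begins. get_calibration takes no time and is no camera call.
- close_job(): hands the job in; it is judged then, once.
The state is a dict: "clock": time; "joint_positions": joint angles; "joint_velocities": joint speeds; "joint_torque": joint torques, N m; "position": TCP position; "tcp_rot": TCP orientation; "force": force on the tool from outside, world axes, zero at the start; "wrist_torque": the same for the moment, N m; "grip_width": finger opening in m; "gripper_force": force on a finger pad.
Only numpy, scipy, OpenCV 4.12 (cv2) and the standard library are available. Lean on these libraries where they do the work, as an engineer would, in place of code of your own. Each camera call takes 0.05 s, during which the arm holds its last target. There are 200 camera calls.

## Working session

There is one attempt and no reset: what is moved stays moved. The work goes in short steps, Python scripts to look and compute and a tool call to move; the robot and the scene stay as the last step left them, time stands still between calls to the robot, and variables do not carry over. Pictures are saved under pics/ and viewed, at most 10 in all, crops included, and the job is handed in when it is done.

Besides the shell and the picture viewer there is one more tool, called after "Call:" in YAML: its name, and indented under it one key for each argument. play_rows: Moves the arm, as the interface text tells. Its arguments: {"type":"object","properties":{"series":{"type":"array","items":{"type":"object","properties":{"fingers":{"type":"number"},"xyz":{"type":"array","items":{"type":"number"}},"roll":{"type":"number"}}}},"squeeze":{"type":"number"}},"required":["series"]}

```bash
mkdir -p pics; cat > h.py <<'E'
import numpy as np, cv2
from plant import sense, snapshot, get_calibration, close_job, grip_point_offset
def cloud(name):
    im,d=snapshot(name); c=get_calibration(name); K=np.array(c["intrinsics"]);R=np.array(c["R"]);t=np.array(c["t"])
    v,u=np.mgrid[:d.shape[0],:d.shape[1]]
    P=np.stack([(u-K[0,2])/K[0,0]*d,(v-K[1,2])/K[1,1]*d,d],-1)
    W=(P-t)@R; W[d==0]=np.nan
    return im,d,W
E
python3 - <<'E'
from h import *
for n in("scene","top"):
    im,d,W=cloud(n); cv2.imwrite(f"pics/{n}0.png",im[:,:,::-1]); np.save(n+"W.npy",W)
    c=get_calibration(n); print(n,-np.array(c["R"]).T@c["t"])
print(sense(),grip_point_offset)
E
```

```text
scene [-0.00809154  0.86492319  0.73022254]
top [0.42096913 0.08190784 1.21775494]
{'clock': 0.1, 'joint_positions': array([-1.24008508e+00,  3.59428173e-01,  1.51134119e+00, -6.25888415e-06,
        1.27248599e+00, -1.15108282e-01]), 'joint_velocities': array([-0.00121656, -0.00260306, -0.002424  , -0.00025133,  0.00119965,
        0.00110177]), 'joint_torque': array([ 3.47354880e-04, -5.16356742e+01, -2.71405792e+01,  6.76901964e-02,
        2.76177755e-02, -2.14286018e-05]), 'position': array([ 0.25849893, -0.54076078,  0.22189004]), 'tcp_rot': array([ 9.75257782e-01,  2.21069148e-01, -9.24201188e-05, -8.26199867e-04]), 'force': array([ 0.18276483,  0.50436964, -0.33220412]), 'wrist_torque': array([ 0.04844118, -0.01680135,  0.01283617]), 'gripper_force': 0.0, 'grip_width': 0.08752268370685685} 0.0187
```

View pics/scene0.png

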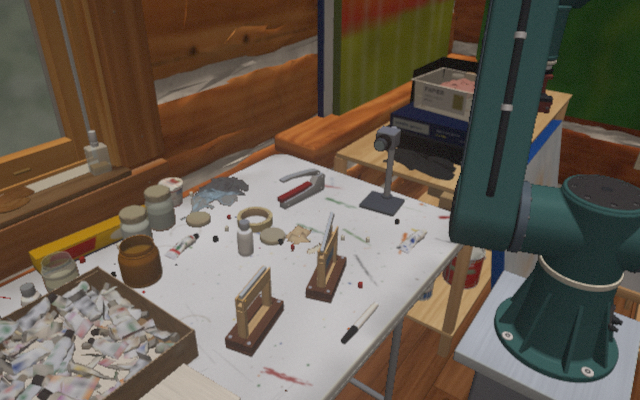

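View pics/top0.png

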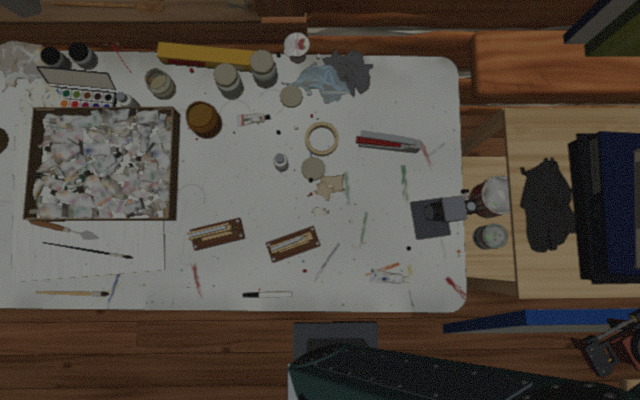

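The scene view shows the loaded carrier with its raised keeper at about (328,255), which is the right-hand dock at (293,243) in the top view. The spare is at (253,310), top (216,234), and the inspection camera's housing is at top (445,208).

```bash
python3 - <<'E'
from h import *
im=cv2.imread("pics/top0.png"); W=np.load("topW.npy"); S=np.load("sceneW.npy")
def rect(M,zr,W,roi,lab):
    x0,x1,y0,y1=roi
    s=np.zeros(W.shape[:2],bool); s[y0:y1,x0:x1]=1
    m=s&(W[...,2]>zr[0])&(W[...,2]<zr[1])
    P=W[m]
    if len(P)<5: print(lab,"none",len(P));return
    r=cv2.minAreaRect(P[:,:2].astype(np.float32)); print(lab,len(P),"med",np.median(P,0).round(4),"rect",np.round(r[0],4),np.round(r[1],4),round(r[2],1))
for lab,roi in (("A",(255,330,215,275)),("B",(180,250,210,260))):
    rect(0,(.018,.036),W,roi,lab+" dock"); rect(0,(.115,.128),W,roi,lab+" hdr"); rect(0,(.133,.2),W,roi,lab+" keeper")
roi=(400,500,185,250)
rect(0,(.235,.26),W,roi,"cam top");rect(0,(.21,.234),W,roi,"cam barrel");rect(0,(.003,.03),W,roi,"base")
for lab,roi in (("sA",(295,360,200,310)),("sB",(215,295,260,360))):
    rect(0,(.018,.036),S,roi,lab+" dock"); rect(0,(.115,.128),S,roi,lab+" hdr"); rect(0,(.133,.2),S,roi,lab+" keeper")
roi=(355,410,120,220)
rect(0,(.235,.27),S,roi,"scam top");rect(0,(.195,.235),S,roi,"scam hous");rect(0,(.003,.02),S,roi,"sbase")
a=cv2.resize(im[180:280,180:340],None,fx=4,fy=4); b=cv2.resize(im[180:280,390:550],None,fx=4,fy=4)
cv2.imwrite("pics/crop1.png",cv2.resize(np.vstack([a,b]),(480,600)) if 0 else np.hstack([cv2.resize(im[200:280,180:340],(400,200)),cv2.resize(im[180:260,390:550],(400,200))]))
s=cv2.imread("pics/scene0.png"); cv2.imwrite("pics/crop2.png",np.hstack([cv2.resize(s[200:310,290:370],(400,550)),cv2.resize(s[120:230,345:425],(400,550))]))
K=S[200:310,290:370];m=(K[...,2]>.13);P=K[m];
if len(P): i=np.argsort(P[:,2]); print("low/high keeper",P[i[:3]],P[i[-5:]])
E
```

```text
A dock 762 med [0.4695 0.1431 0.0274] rect [0.473 0.145] [0.06   0.1423] 19.2
A hdr 131 med [0.4704 0.1484 0.1232] rect [0.4721 0.145 ] [0.0201 0.1082] 18.4
A keeper 110 med [0.4715 0.1475 0.1579] rect [0.4704 0.1522] [0.0082 0.0821] 19.5
B dock 738 med [0.4955 0.3479 0.0276] rect [0.5036 0.3563] [0.0605 0.1427] 13.5
B hdr 208 med [0.5019 0.3582 0.1243] rect [0.503  0.3557] [0.0185 0.1087] 13.4
B keeper 6 med [0.5    0.3621 0.1334] rect [0.5005 0.3679] [0.0049 0.0633] 13.9
cam top 746 med [ 0.5401 -0.2313  0.2424] rect [ 0.5411 -0.2319] [0.0558 0.1124] 7.1
cam barrel 351 med [ 0.5431 -0.2657  0.228 ] rect [ 0.5411 -0.2355] [0.0643 0.1237] 23.4
base 1118 med [ 0.5249 -0.2267  0.0109] rect [ 0.547 -0.248] [0.1795 0.184 ] 89.5
sA dock 757 med [0.4584 0.1687 0.0275] rect [0.4708 0.145 ] [0.0599 0.1435] 19.2
sA hdr 138 med [0.461  0.1639 0.1226] rect [0.4693 0.1435] [0.0212 0.1104] 16.5
sA keeper 170 med [0.4694 0.1493 0.1525] rect [0.4694 0.1511] [0.0092 0.0784] 19.9
sB dock 1402 med [0.4943 0.358  0.0273] rect [0.5022 0.355 ] [0.0633 0.1453] 13.1
sB hdr 317 med [0.4961 0.3651 0.1228] rect [0.5024 0.3547] [0.0203 0.1115] 13.7
sB keeper none 2
scam top 258 med [ 0.5348 -0.2214  0.242 ] rect [ 0.5386 -0.2313] [0.0552 0.1142] 6.4
scam hous 299 med [ 0.5187 -0.1971  0.2216] rect [ 0.5356 -0.2297] [0.1155 0.0543] 82.9
sbase 903 med [ 0.5504 -0.2512  0.0115] rect [ 0.6865 -0.5164] [0.2041 0.808 ] 32.2
low/high keeper [[0.4550627  0.18740143 0.13016455]
 [0.45831113 0.17161589 0.13022908]
 [0.45409205 0.19611514 0.1304193 ]] [[0.47704108 0.12419068 0.1762009 ]
 [0.47935508 0.12082355 0.17625577]
 [0.48299983 0.11947467 0.17681279]
 [0.48013872 0.12365805 0.17735536]
 [0.48059761 0.11909279 0.17754044]]
```

View pics/crop1.png

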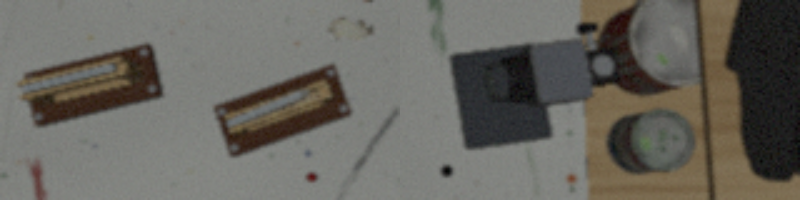

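View pics/crop2.png

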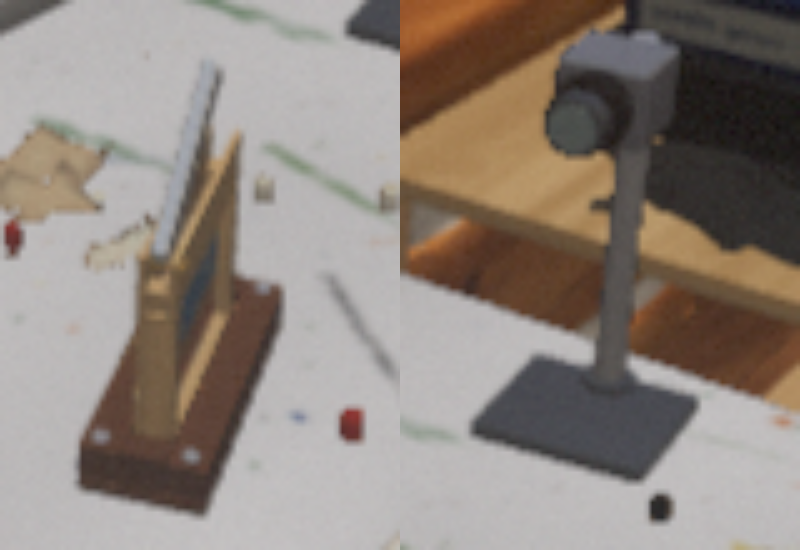

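```bash
python3 - <<'E'
from h import *
for n,roi in (("top",(400,500,185,250)),("scene",(355,410,120,220))):
    W=np.load(n+"W.npy"); im=cv2.imread(f"pics/{n}0.png").astype(int)
    x0,x1,y0,y1=roi; P=W[y0:y1,x0:x1]; C=im[y0:y1,x0:x1]
    for zr in ((.239,.241),(.2415,.25),(.2,.239)):
        Q=P[(P[...,2]>zr[0])&(P[...,2]<zr[1])&(P[...,1]<-.12)]; r=cv2.minAreaRect(Q[:,:2].astype(np.float32)); print(n,zr,len(Q),np.round(r[0],4),np.round(r[1],4),round(r[2],1))
    m=(P[...,2]>.195)&(P[...,1]<-.1)&(P[...,1]>-.32); Q=P[m]
    a=np.radians(7); f=np.array([-np.sin(a),np.cos(a),0]); s=np.array([np.cos(a),np.sin(a),0])
    u=Q@f; v=Q@s
    for lo in np.arange(-.38,-.2,.01)+.0:
        k=(u>=lo)&(u<lo+.01)
        if k.sum()>3: print(round(lo,3),k.sum(),"v",v[k].min().round(4),v[k].max().round(4),"z",Q[k,2].min().round(4),Q[k,2].max().round(4))
    print("max u",np.sort(u)[-5:].round(4), "lens v,z",v[u>u.max()-.006].mean().round(4))
    # base plate
    g=(P[...,2]>.002)&(P[...,2]<.02)&(C.max(-1)<110)&(C.max(-1)-C.min(-1)<25)&(P[...,1]<-.13)&(P[...,1]>-.35)
    g=cv2.morphologyEx(g.astype(np.uint8),cv2.MORPH_OPEN,np.ones((5,5)))>0
    r=cv2.minAreaRect(P[g][:,:2].astype(np.float32)); print("base",g.sum(),np.round(r[0],4),np.round(r[1],4),round(r[2],1))
E
```

```text
top (0.239, 0.241) 100 [ 0.5379 -0.2327] [0.0786 0.0645] 55.1
top (0.2415, 0.25) 445 [ 0.5405 -0.2266] [0.0546 0.0713] 5.8
top (0.2, 0.239) 557 [ 0.5407 -0.2357] [0.065  0.1237] 23.4
-0.36 54 v 0.4922 0.5509 z 0.2063 0.2382
-0.35 104 v 0.4921 0.552 z 0.2123 0.2393
-0.34 71 v 0.492 0.5528 z 0.2099 0.2382
-0.33 74 v 0.481 0.5344 z 0.2153 0.2487
-0.32 104 v 0.4808 0.5362 z 0.2006 0.248
-0.31 110 v 0.4808 0.5366 z 0.2108 0.2482
-0.3 107 v 0.4808 0.5367 z 0.2026 0.2483
-0.29 115 v 0.4806 0.5352 z 0.2181 0.2481
-0.28 124 v 0.4815 0.5355 z 0.2051 0.2453
-0.27 83 v 0.487 0.531 z 0.2211 0.245
-0.26 83 v 0.4883 0.5296 z 0.2177 0.2432
-0.25 78 v 0.4904 0.5259 z 0.2076 0.2405
-0.24 32 v 0.4934 0.5218 z 0.2049 0.2386
max u [-0.239  -0.239  -0.2389 -0.2389 -0.2387] lens v,z 0.5073
base 848 [ 0.5434 -0.2439] [0.1113 0.1007] 7.6
scene (0.239, 0.241) 39 [ 0.5267 -0.2188] [0.0622 0.0404] 40.4
scene (0.2415, 0.25) 137 [ 0.5394 -0.2308] [0.0531 0.066 ] 9.4
scene (0.2, 0.239) 366 [ 0.5356 -0.2297] [0.1155 0.0543] 82.9
-0.35 7 v 0.5013 0.516 z 0.2361 0.2377
-0.33 29 v 0.4793 0.5321 z 0.2008 0.2456
-0.32 39 v 0.4794 0.5322 z 0.2007 0.2448
-0.31 41 v 0.4787 0.5313 z 0.2011 0.2463
-0.3 42 v 0.4788 0.534 z 0.199 0.2459
-0.29 99 v 0.478 0.5345 z 0.1965 0.2461
-0.28 66 v 0.4791 0.5342 z 0.2003 0.246
-0.27 37 v 0.4847 0.5257 z 0.2015 0.2438
-0.26 58 v 0.4864 0.5253 z 0.2057 0.2414
-0.25 108 v 0.4886 0.5246 z 0.2047 0.2389
-0.24 29 v 0.4895 0.5212 z 0.2072 0.2383
max u [-0.238  -0.2378 -0.2366 -0.2361 -0.2355] lens v,z 0.5061
base 630 [ 0.5408 -0.2431] [0.1087 0.1039] 7.6
```

```bash
cat >> h.py <<'E'
from scipy.spatial.transform import Rotation as Ro
C=np.array([.4715,.145]); CY=np.radians(19.2)
def rel(p,yaw):
    "remaining move in tool cm and 5deg roll; yaw = wanted world yaw of tool x"
    s=sense(); R=Ro.from_quat(s["tcp_rot"]).as_matrix(); d=R.T@(np.array(p)-s["position"])*100
    y=np.arctan2(R[1,0],R[0,0]); dr=-(np.degrees(yaw-y)+180)%360-180
    dr=-((np.degrees(yaw-y)+180)%360-180)
    print("t",round(s["clock"],2),"pos",s["position"].round(4),"yaw",np.degrees(y).round(2),"tilt",R[:,2].round(4),"F",s["force"].round(2),"grip",round(s["grip_width"],4),round(s["gripper_force"],2),"\n move cm",d.round(2),"roll",round(dr/5,2))
ey=np.array([-np.sin(CY),np.cos(CY)]); push=C-.018*ey
E
```

Call:
play_rows:
  series:
    - {"fingers": 0,"xyz": [2.7,-2.85,-0.75],"roll": -1.2}
    - {"fingers": 0,"xyz": [5.4,-5.7,-1.5],"roll": -2.4}
    - {"fingers": 0,"xyz": [8.1,-8.55,-2.25],"roll": -3.6}
    - {"fingers": 0,"xyz": [10.8,-11.4,-3],"roll": -4.8}
    - {"fingers": 0,"xyz": [13.5,-14.25,-3.75],"roll": -6}
    - {"fingers": 0,"xyz": [16.2,-17.1,-4.5],"roll": -7.2}
    - {"fingers": 0,"xyz": [18.9,-19.95,-5.25],"roll": -8.4}
    - {"fingers": 0,"xyz": [21.6,-22.8,-6],"roll": -9.6}

```text
clock: 0.77
position: [0.3551, -0.2405, 0.2828]
tcp_rot: [0.8, 0.6, 0.0, -0.0]
force: [0.1, -0.4, 0.9]
grip_width: 0.0378
gripper_force: 0.0
```

```bash
python3 -c "
from h import *
rel([*push,.27],CY+np.pi/2)"
```

```text
t 0.77 pos [ 0.3551 -0.2405  0.2828] yaw 73.81 tilt [-2.e-04  5.e-04 -1.e+00] F [ 0.1  -0.38  0.94] grip 0.0378 0.0 
 move cm [38.79  1.47  1.29] roll -7.08
```

Call:
play_rows:
  series:
    - {"fingers": 0,"xyz": [3.9,0.15,0],"roll": -0.9}
    - {"fingers": 0,"xyz": [7.8,0.3,0],"roll": -1.8}
    - {"fingers": 0,"xyz": [11.7,0.45,0],"roll": -2.7}
    - {"fingers": 0,"xyz": [15.6,0.6,0],"roll": -3.6}
    - {"fingers": 0,"xyz": [19.5,0.75,0],"roll": -4.5}
    - {"fingers": 0,"xyz": [23.4,0.9,0],"roll": -5.4}
    - {"fingers": 0,"xyz": [27.3,1.05,0],"roll": -6.3}
    - {"fingers": 0,"xyz": [31.2,1.2,0],"roll": -7.1}

```text
clock: 1.43
position: [0.4551, 0.0554, 0.2826]
tcp_rot: [0.579, 0.816, -0.0, -0.0]
force: [1.3, 0.1, 0.1]
grip_width: 0.0005
gripper_force: 0.0
```

```bash
python3 -c "
from h import *
rel([*push,.20],CY+np.pi/2)"
```

```text
t 1.43 pos [0.4551 0.0554 0.2826] yaw 109.28 tilt [-2.e-04 -0.e+00 -1.e+00] F [1.31 0.14 0.11] grip 0.0005 0.0 
 move cm [6.12 4.51 8.26] roll 0.02
```

Call:
play_rows:
  series:
    - {"fingers": 0,"xyz": [2.4,1.8,0],"roll": 0}
    - {"fingers": 0,"xyz": [4.8,3.6,0],"roll": 0}
    - {"fingers": 0,"xyz": [6.1,4.5,2],"roll": 0}
    - {"fingers": 0,"xyz": [6.1,4.5,5],"roll": 0}
    - {"fingers": 0,"xyz": [6.1,4.5,8],"roll": 0}
    - {"fingers": 0,"xyz": [6.1,4.5,8.2],"roll": 0}
    - {"fingers": 0,"xyz": [6.1,4.5,8.2],"roll": 0}
    - {"fingers": 0,"xyz": [6.1,4.5,8.2],"roll": 0}

```text
clock: 2.1
position: [0.4782, 0.1256, 0.2015]
tcp_rot: [0.581, 0.814, 0.0, 0.0]
force: [0.3, 0.7, 0.0]
grip_width: 0.0
gripper_force: 0.0
```

```bash
python3 -c "
from h import *
rel([*push,.13],CY+np.pi/2)
im,d,W=cloud('scene'); cv2.imwrite('pics/s1.png',cv2.resize(im[130:330,250:450,::-1],(600,600)))"
```

```text
t 2.1 pos [0.4782 0.1256 0.2015] yaw 109.02 tilt [ 4.e-04  1.e-04 -1.e+00] F [0.33 0.68 0.03] grip 0.0 0.0 
 move cm [ 0.26 -0.    7.15] roll -0.04
```

View pics/s1.png

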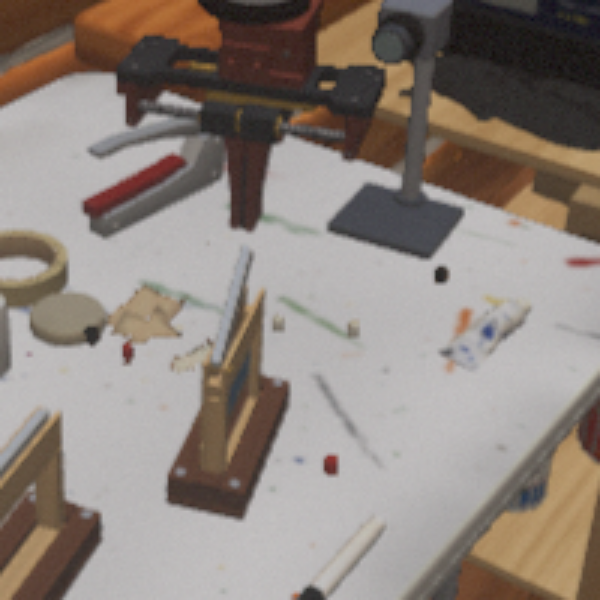

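The closed fingertips at (245,228) hang just above the bar's free end at (248,250), in line with it. I'll push down.

Call:
play_rows:
  series:
    - {"fingers": 0,"xyz": [0.3,0,1],"roll": 0}
    - {"fingers": 0,"xyz": [0.3,0,2],"roll": 0}
    - {"fingers": 0,"xyz": [0.3,0,3],"roll": 0}
    - {"fingers": 0,"xyz": [0.3,0,4],"roll": 0}
    - {"fingers": 0,"xyz": [0.3,0,5],"roll": 0}
    - {"fingers": 0,"xyz": [0.3,0,6],"roll": 0}
    - {"fingers": 0,"xyz": [0.3,0,6.6],"roll": 0}
    - {"fingers": 0,"xyz": [0.3,0,6.6],"roll": 0}

```text
clock: 2.82
position: [0.4756, 0.1283, 0.1329]
tcp_rot: [0.58, 0.814, -0.001, -0.001]
force: [0.5, 0.6, 0.1]
grip_width: 0.0005
gripper_force: 0.0
```

Call:
play_rows:
  series:
    - {"fingers": 0,"xyz": [0,0,0.2],"roll": 0}
    - {"fingers": 0,"xyz": [0,0,0.4],"roll": 0}
    - {"fingers": 0,"xyz": [0,0,0.5],"roll": 0}
    - {"fingers": 0,"xyz": [0,0,0.5],"roll": 0}

```text
clock: 3.15
position: [0.4775, 0.1286, 0.1303]
tcp_rot: [0.58, 0.814, 0.001, 0.0]
force: [0.8, 0.3, 1.8]
grip_width: 0.0004
gripper_force: 1.3
```

Call:
play_rows:
  series:
    - {"fingers": 0,"xyz": [0,0,0.1],"roll": 0}
    - {"fingers": 0,"xyz": [0,0,0.2],"roll": 0}
    - {"fingers": 0,"xyz": [0,0,0.2],"roll": 0}
    - {"fingers": 0,"xyz": [0,0,0.2],"roll": 0}

```text
clock: 3.48
position: [0.4789, 0.129, 0.1296]
tcp_rot: [0.58, 0.814, 0.002, 0.002]
force: [-0.8, 0.7, 13.9]
grip_width: 0.0005
gripper_force: 6.8
```

Call:
play_rows:
  series:
    - {"fingers": 0,"xyz": [0,0,-1],"roll": 0}
    - {"fingers": 0,"xyz": [0,0,-4],"roll": 0}
    - {"fingers": 0.8,"xyz": [0,0,-8],"roll": 0}
    - {"fingers": 0.8,"xyz": [0,0,-11],"roll": 0}
    - {"fingers": 0.8,"xyz": [-9,0,-11],"roll": 0}
    - {"fingers": 0.8,"xyz": [-9,0,-11],"roll": 0}
    - {"fingers": 0.8,"xyz": [-9,0,-11],"roll": 0}
    - {"fingers": 0.8,"xyz": [-9,0,-11],"roll": 0}

```text
clock: 4.15
position: [0.507, 0.0415, 0.2381]
tcp_rot: [0.582, 0.813, 0.0, 0.0]
force: [-0.6, 0.1, -0.3]
grip_width: 0.0372
gripper_force: 0.0
```

```bash
python3 - <<'E'
from h import *
for n,r in (("scene",(290,375,190,320)),("top",(255,330,215,275))):
    im,d,W=cloud(n); x0,x1,y0,y1=r; P=W[y0:y1,x0:x1]; cv2.imwrite(f"pics/{n}2.png",cv2.resize(im[y0:y1,x0:x1,::-1],None,fx=4,fy=4))
    for z in((.018,.036),(.117,.127),(.127,.136),(.138,.2)):
        Q=P[(P[...,2]>z[0])&(P[...,2]<z[1])]
        if len(Q)<5: print(n,z,len(Q));continue
        q=cv2.minAreaRect(Q[:,:2].astype(np.float32)); print(n,z,len(Q),np.round(q[0],4),np.round(q[1],4),round(q[2],1),Q[:,2].max())
rel([*C,.097],CY+np.pi/2)
E
```

```text
scene (0.018, 0.036) 879 [0.5728 0.0569] [0.1213 0.5423] 49.6 0.03597819825107722
scene (0.117, 0.127) 169 [0.4701 0.1427] [0.0201 0.1126] 18.9 0.1268787060429845
scene (0.127, 0.136) 95 [0.4707 0.1445] [0.0084 0.0953] 18.8 0.13324016933045965
scene (0.138, 0.2) 0
top (0.018, 0.036) 542 [0.4731 0.145 ] [0.0601 0.1418] 19.2 0.03572925460369532
top (0.117, 0.127) 109 [0.4736 0.1455] [0.0218 0.108 ] 19.5 0.12684885619104203
top (0.127, 0.136) 75 [0.4682 0.1613] [0.0165 0.0622] 21.2 0.1356181482031453
top (0.138, 0.2) 0
t 4.25 pos [0.5055 0.0438 0.2374] yaw 108.97 tilt [-0.0012  0.001  -1.    ] F [-0.32 -0.98  0.6 ] grip 0.0448 0.0 
 move cm [10.66  0.09 14.06] roll -0.05
```

View pics/scene2.png

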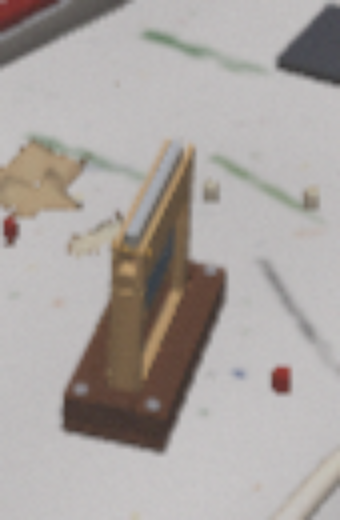

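The keeper bar now lies in the header slot, between (125,240) and (178,145) in the crop, with nothing above 0.138 m. Next I'll grasp the header.

Call:
play_rows:
  series:
    - {"fingers": 0.8,"xyz": [3.6,0,0],"roll": 0}
    - {"fingers": 0.8,"xyz": [7.2,0,0],"roll": 0}
    - {"fingers": 0.8,"xyz": [10.6,0,1],"roll": 0}
    - {"fingers": 0.8,"xyz": [10.6,0,4],"roll": 0}
    - {"fingers": 0.8,"xyz": [10.6,0,7],"roll": 0}
    - {"fingers": 0.8,"xyz": [10.6,0,7.5],"roll": 0}
    - {"fingers": 0.8,"xyz": [10.6,0,7.5],"roll": 0}
    - {"fingers": 0.8,"xyz": [10.6,0,7.5],"roll": 0}

```text
clock: 4.92
position: [0.4714, 0.1442, 0.1632]
tcp_rot: [0.58, 0.815, -0.0, -0.0]
force: [0.1, 1.0, 0.5]
grip_width: 0.0708
gripper_force: 0.0
```

```bash
python3 -c "
from h import *
rel([*C,.097],CY+np.pi/2)"
```

```text
t 4.92 pos [0.4714 0.1442 0.1632] yaw 109.08 tilt [-7.e-04  2.e-04 -1.e+00] F [0.14 1.02 0.47] grip 0.0708 0.0 
 move cm [0.07 0.04 6.62] roll -0.02
```

Call:
play_rows:
  series:
    - {"fingers": 0.8,"xyz": [0,0,2],"roll": 0}
    - {"fingers": 0.8,"xyz": [0,0,4],"roll": 0}
    - {"fingers": 0.8,"xyz": [0,0,6],"roll": 0}
    - {"fingers": 0.8,"xyz": [0,0,6.6],"roll": 0}
    - {"fingers": 0.5,"xyz": [0,0,6.6],"roll": 0}
    - {"fingers": 0.3,"xyz": [0,0,6.6],"roll": 0}
    - {"fingers": 0.2,"xyz": [0,0,6.6],"roll": 0}
    - {"fingers": 0.1,"xyz": [0,0,6.6],"roll": 0}
  squeeze: 25

```text
clock: 5.58
position: [0.4728, 0.1438, 0.098]
tcp_rot: [0.58, 0.814, 0.001, 0.001]
force: [-0.4, -0.1, -0.3]
grip_width: 0.0474
gripper_force: 0.0
```

Call:
play_rows:
  series:
    - {"fingers": 0,"xyz": [0,0,0],"roll": 0}
    - {"fingers": 0,"xyz": [0,0,0],"roll": 0}
    - {"fingers": 0,"xyz": [0,0,0],"roll": 0}
    - {"fingers": 0,"xyz": [0,0,0],"roll": 0}
    - {"fingers": 0,"xyz": [0,0,0],"roll": 0}
  squeeze: 25

```text
clock: 6.0
position: [0.4717, 0.1437, 0.0968]
tcp_rot: [0.58, 0.814, 0.0, 0.0]
force: [-0.4, -0.2, 1.0]
grip_width: 0.0177
gripper_force: 25.0
```

Call:
play_rows:
  series:
    - {"fingers": 0,"xyz": [0,0,-0.6],"roll": 0}
    - {"fingers": 0,"xyz": [0,0,-1.6],"roll": 0}
    - {"fingers": 0,"xyz": [0,0,-3.1],"roll": 0}
    - {"fingers": 0,"xyz": [0,0,-5.1],"roll": 0}
    - {"fingers": 0,"xyz": [0,0,-7.1],"roll": 0}
    - {"fingers": 0,"xyz": [0,0,-9.1],"roll": 0}
    - {"fingers": 0,"xyz": [0,0,-11.1],"roll": 0}
    - {"fingers": 0,"xyz": [0,0,-13.1],"roll": 0}
  squeeze: 30

```text
clock: 6.67
position: [0.4708, 0.1435, 0.2292]
tcp_rot: [0.58, 0.814, -0.0, -0.0]
force: [0.5, -0.1, -3.3]
grip_width: 0.0176
gripper_force: 30.0
```

```bash
cat >> h.py <<'E'
YA=np.radians(7.3); f=np.array([-np.sin(YA),np.cos(YA),0])
lens=np.array([.5323,-.1754,.22]); vp=lens+.12*f
goal=vp+.003*f+[0,0,.116-.027-.051]; gy=np.pi+YA
E
python3 -c "
from h import *
print(vp,goal);rel(goal,gy)"
```

```text
[ 0.51705225 -0.05637267  0.22      ] [ 0.51667105 -0.05339698  0.258     ]
t 6.67 pos [0.4708 0.1435 0.2292] yaw 109.04 tilt [-8.e-04 -1.e-04 -1.e+00] F [ 0.48 -0.1  -3.27] grip 0.0176 29.98 
 move cm [-20.11  -2.09  -2.88] roll -15.65
```

Call:
play_rows:
  series:
    - {"fingers": 0,"xyz": [-0.7,-0.1,-0.4],"roll": -0.5}
    - {"fingers": 0,"xyz": [-2,-0.2,-0.8],"roll": -1.5}
    - {"fingers": 0,"xyz": [-3.5,-0.4,-1.2],"roll": -2.5}
    - {"fingers": 0,"xyz": [-5,-0.5,-1.6],"roll": -3.5}
    - {"fingers": 0,"xyz": [-6.5,-0.7,-2],"roll": -4.5}
    - {"fingers": 0,"xyz": [-8,-0.8,-2.4],"roll": -5.5}
    - {"fingers": 0,"xyz": [-9.3,-0.9,-2.7],"roll": -6.5}
    - {"fingers": 0,"xyz": [-10.5,-1,-2.9],"roll": -7.5}

```text
clock: 7.33
position: [0.496, 0.0403, 0.2576]
tcp_rot: [0.286, 0.958, -0.0, -0.0]
force: [0.5, 0.2, -3.3]
grip_width: 0.0177
gripper_force: 30.0
```

```bash
python3 -c "
from h import *
rel(goal,gy)"
```

```text
t 7.33 pos [0.496  0.0403 0.2576] yaw 146.78 tilt [-3.e-04 -0.e+00 -1.e+00] F [ 0.5   0.24 -3.34] grip 0.0177 29.98 
 move cm [-6.86 -6.71 -0.04] roll -8.1
```

Call:
play_rows:
  series:
    - {"fingers": 0,"xyz": [-1.2,-1.2,0],"roll": -1.1}
    - {"fingers": 0,"xyz": [-2.4,-2.4,0],"roll": -2.2}
    - {"fingers": 0,"xyz": [-3.6,-3.6,0],"roll": -3.3}
    - {"fingers": 0,"xyz": [-4.8,-4.7,0],"roll": -4.4}
    - {"fingers": 0,"xyz": [-5.7,-5.6,0],"roll": -5.5}
    - {"fingers": 0,"xyz": [-6.3,-6.2,0],"roll": -6.6}
    - {"fingers": 0,"xyz": [-6.7,-6.5,0],"roll": -7.6}
    - {"fingers": 0,"xyz": [-6.9,-6.7,0],"roll": -8.1}

```text
clock: 8.0
position: [0.5166, -0.0535, 0.2571]
tcp_rot: [-0.063, 0.998, 0.0, -0.0]
force: [0.6, 0.4, -2.9]
grip_width: 0.0174
gripper_force: 30.0
```

Call:
play_rows:
  series:
    - {"fingers": 0,"xyz": [0,0,0],"roll": 0}
    - {"fingers": 0,"xyz": [0,0,0],"roll": 0}
    - {"fingers": 0,"xyz": [0,0,0],"roll": 0}
    - {"fingers": 0,"xyz": [0,0,0],"roll": 0}
    - {"fingers": 0,"xyz": [0,0,0],"roll": 0}
    - {"fingers": 0,"xyz": [0,0,0],"roll": 0}

```text
clock: 8.5
position: [0.5169, -0.0525, 0.2567]
tcp_rot: [-0.061, 0.998, 0.0, -0.0]
force: [-1.5, -0.4, -2.8]
grip_width: 0.0178
gripper_force: 30.0
```

```bash
python3 - <<'E'
from h import *
rel(goal,gy)
im,d,W=cloud("scene"); cv2.imwrite("pics/s3.png",cv2.resize(im[80:280,270:450,::-1],(540,600)))
P=W.reshape(-1,3)-vp; c=np.abs(P@f)<.05
s=np.array([np.cos(YA),np.sin(YA),0]); g=im.reshape(-1,3).astype(int)
m=c&(np.abs(P@s)<.09)&(P[:,2]<.09)&(P[:,2]>-.09)
wood=m&(g[:,0]-g[:,2]>25); Q=P[wood]
for nm,ax in(("f",f),("s",s),("z",np.array([0,0,1.]))): print(nm,np.percentile(Q@ax,[0,2,25,50,75,98,100]).round(4))
E
```

```text
t 8.5 pos [ 0.5169 -0.0525  0.2567] yaw -172.96 tilt [-1.e-04  2.e-04 -1.e+00] F [-1.52 -0.42 -2.85] grip 0.0178 29.98 
 move cm [ 0.04 -0.08 -0.13] roll -0.05
f [-0.0166 -0.001   0.0075  0.0101  0.0131  0.0241  0.0284]
s [-0.0556 -0.0543 -0.0307 -0.0041  0.0256  0.0524  0.056 ]
z [-0.0495 -0.0461 -0.019   0.0113  0.043   0.0788  0.0898]
```

View pics/s3.png

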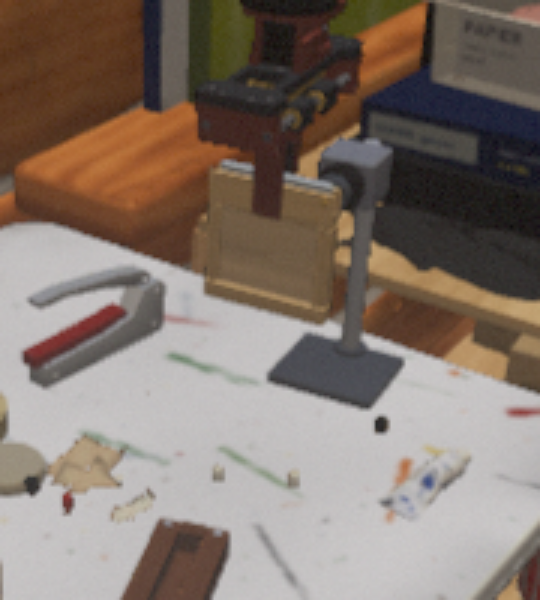

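The carrier hangs upright with its bare plywood side at (270,245), facing away from the lens, and the keeper is down. Its edges measure ±55 mm about the lens axis, and its underside is 50 mm below the axis, as planned. I'll hand it in.

```bash
python3 -c "
from h import *
print(close_job())"
```

```text
the job is handed in; nothing more can be done
None
```

I pressed the keeper down in the dock, then lifted the carrier out. It was handed in while the gripper held it upright, picture side to the lens, within a few mm of the 12 cm view point by my own measurement; `close_job()` gave no verdict.

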